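# Transfer dried tool handles to the assembly carrier in reverse order

### The job

The four dipped tool handles have dried: move them from the aluminium drying rack into the wooden assembly carrier in reverse order, so that the handle that stood nearest the drying rack's black end plate ends up in the carrier's pocket farthest from the carrier's black end plate, the next one in the pocket beside it, and so on. Stand each handle upright in its own pocket, ferrule up and foot flat on the pocket's floor, let go of it, and never let a handle fall over.

Things in the scene. Friction and masses are not known exactly. Their poses are not given: they have to be found in the camera images.
- drying_rack: Fixed drying rack: aluminium base 70 x 290 x 8 mm with four coloured seats in a row along its y axis, centred at y = -99, -33, 33, 99 mm (tops 30 mm above the table), and a black end plate 70 x 18 mm, 36 mm high, at y = +145 mm. Origin on the table under the row's middle; z up, x across the row; yaw within 30 deg, so the black end is to the robot's left.
- carrier: Fixed plywood carrier, base 80 x 290 mm, four empty brown pockets in a row along its y axis, centred at y = -99, -33, 33, 99 mm: 52 x 52 mm inside, floor 10 mm and rim 28 mm above the table, walls 5 mm. Black end plate 70 x 18 mm, 36 mm high, at y = +145 mm. Origin on the table under the row's middle; z up, x across; yaw within 30 deg, black end to the robot's left.
- seat_red: The red seat on the drying rack, fixed: square cup 62 x 62 x 22 mm, 52 x 52 mm inside, floor 4 mm thick. Origin: centre of its underside, 8 mm above the table; axes parallel to the rack's. The red handle starts in it, so the seats show the original order even when empty; which of the rack's four places it has varies.
- seat_blue: The blue seat on the drying rack, fixed: square cup 62 x 62 x 22 mm, 52 x 52 mm inside, floor 4 mm thick. Origin: centre of its underside, 8 mm above the table; axes parallel to the rack's. The blue handle starts in it, so the seats show the original order even when empty; which of the rack's four places it has varies.
- seat_green: The green seat on the drying rack, fixed: square cup 62 x 62 x 22 mm, 52 x 52 mm inside, floor 4 mm thick. Origin: centre of its underside, 8 mm above the table; axes parallel to the rack's. The green handle starts in it, so the seats show the original order even when empty; which of the rack's four places it has varies.
- seat_yellow: The yellow seat on the drying rack, fixed: square cup 62 x 62 x 22 mm, 52 x 52 mm inside, floor 4 mm thick. Origin: centre of its underside, 8 mm above the table; axes parallel to the rack's. The yellow handle starts in it, so the seats show the original order even when empty; which of the rack's four places it has varies.
- handle_red: Loose upright tool handle, 50 to 100 g: beech, red dipped upper part, steel ferrule on top. Round: 32 mm across up to 48 mm above its foot, red straight part 28 mm across from 50 to 95 mm (grip here), ferrule 20 mm across up to the top at 115 mm. Origin: centre of its foot, z up along it. Starts within 5 mm of the red seat's centre, foot 12 mm above the table.
- handle_blue: Loose upright tool handle, 50 to 100 g: beech, blue dipped upper part, steel ferrule on top. Round: 32 mm across up to 48 mm above its foot, blue straight part 28 mm across from 50 to 95 mm (grip here), ferrule 20 mm across up to the top at 115 mm. Origin: centre of its foot, z up along it. Starts within 5 mm of the blue seat's centre, foot 12 mm above the table.
- handle_green: Loose upright tool handle, 50 to 100 g: beech, green dipped upper part, steel ferrule on top. Round: 32 mm across up to 48 mm above its foot, green straight part 28 mm across from 50 to 95 mm (grip here), ferrule 20 mm across up to the top at 115 mm. Origin: centre of its foot, z up along it. Starts within 5 mm of the green seat's centre, foot 12 mm above the table.
- handle_yellow: Loose upright tool handle, 50 to 100 g: beech, yellow dipped upper part, steel ferrule on top. Round: 32 mm across up to 48 mm above its foot, yellow straight part 28 mm across from 50 to 95 mm (grip here), ferrule 20 mm across up to the top at 115 mm. Origin: centre of its foot, z up along it. Starts within 5 mm of the yellow seat's centre, foot 12 mm above the table.
Mind the look-alikes: they are no part of the job. Leave any purple look-alike of the handle_red alone. What is shaped like the handle_yellow but turquoise is not meant.

How it is judged (in metres and radians):
At the end, for the whole second after the job is handed in: Each handle is at rest, upright (tilt under 0.15 rad), its foot within 13 mm of its pocket's centre along each carrier axis and within 6 mm of the pocket floor's height. Order reversed: the handle whose seat lies at y on the drying rack stands at -y on the carrier (x of handle_red in the frame of carrier between -0.013 and 0.013 m and z of handle_red in the frame of carrier between 0.004 and 0.016 m and angle between each of handle_red, handle_blue, handle_green, handle_yellow's own z axis and vertical below 0.15 rad and linear speed of each of handle_red, handle_blue, handle_green, handle_yellow below 0.02 m/s and angular speed of each of handle_red, handle_blue, handle_green, handle_yellow below 0.2 rad/s and ((y of seat_red in the frame of drying_rack between -0.109 and -0.089 m and y of handle_red in the frame of carrier between 0.086 and 0.112 m) or (y of seat_red in the frame of drying_rack between -0.043 and -0.023 m and y of handle_red in the frame of carrier between 0.02 and 0.046 m) or (y of seat_red in the frame of drying_rack between 0.023 and 0.043 m and y of handle_red in the frame of carrier between -0.046 and -0.02 m) or (y of seat_red in the frame of drying_rack between 0.089 and 0.109 m and y of handle_red in the frame of carrier between -0.112 and -0.086 m)) and x of handle_blue in the frame of carrier between -0.013 and 0.013 m and z of handle_blue in the frame of carrier between 0.004 and 0.016 m and ((y of seat_blue in the frame of drying_rack between -0.109 and -0.089 m and y of handle_blue in the frame of carrier between 0.086 and 0.112 m) or (y of seat_blue in the frame of drying_rack between -0.043 and -0.023 m and y of handle_blue in the frame of carrier between 0.02 and 0.046 m) or (y of seat_blue in the frame of drying_rack between 0.023 and 0.043 m and y of handle_blue in the frame of carrier between -0.046 and -0.02 m) or (y of seat_blue in the frame of drying_rack between 0.089 and 0.109 m and y of handle_blue in the frame of carrier between -0.112 and -0.086 m)) and x of handle_green in the frame of carrier between -0.013 and 0.013 m and z of handle_green in the frame of carrier between 0.004 and 0.016 m and ((y of seat_green in the frame of drying_rack between -0.109 and -0.089 m and y of handle_green in the frame of carrier between 0.086 and 0.112 m) or (y of seat_green in the frame of drying_rack between -0.043 and -0.023 m and y of handle_green in the frame of carrier between 0.02 and 0.046 m) or (y of seat_green in the frame of drying_rack between 0.023 and 0.043 m and y of handle_green in the frame of carrier between -0.046 and -0.02 m) or (y of seat_green in the frame of drying_rack between 0.089 and 0.109 m and y of handle_green in the frame of carrier between -0.112 and -0.086 m)) and x of handle_yellow in the frame of carrier between -0.013 and 0.013 m and z of handle_yellow in the frame of carrier between 0.004 and 0.016 m and ((y of seat_yellow in the frame of drying_rack between -0.109 and -0.089 m and y of handle_yellow in the frame of carrier between 0.086 and 0.112 m) or (y of seat_yellow in the frame of drying_rack between -0.043 and -0.023 m and y of handle_yellow in the frame of carrier between 0.02 and 0.046 m) or (y of seat_yellow in the frame of drying_rack between 0.023 and 0.043 m and y of handle_yellow in the frame of carrier between -0.046 and -0.02 m) or (y of seat_yellow in the frame of drying_rack between 0.089 and 0.109 m and y of handle_yellow in the frame of carrier between -0.112 and -0.086 m))); the robot touches nothing.
It fails at once if the red handle falls over (tilts more than 1 rad) (angle between handle_red's own z axis and vertical above 1 rad).
It fails at once if the blue handle falls over (tilts more than 1 rad) (angle between handle_blue's own z axis and vertical above 1 rad).
It fails at once if the green handle falls over (tilts more than 1 rad) (angle between handle_green's own z axis and vertical above 1 rad).
It fails at once if the yellow handle falls over (tilts more than 1 rad) (angle between handle_yellow's own z axis and vertical above 1 rad).
It also fails if it takes over 107 s, if anything falls off the work surface, if the arm or the gripper's body presses on something with over 40 N, if the wrist force passes 120 N, or if a joint passes its speed limit or range.

### The arm

A 7-joint arm with a two-finger parallel gripper is mounted at the origin on the work surface. World frame = base frame: x ahead of the robot, y to its left, z up, the work surface at z = 0. Lengths are in mm, angles in rad, forces in N, time in s.
With the tool pointing down it reaches from about 425 to 875 mm from the base axis. Payload 4.7 kg.
Tool frame: the origin (TCP) lies between the finger pads; the fingertips stand 14 mm ahead of it and the grasp point (between the pads) lies 5 mm behind it; z points along the fingers, y is the direction in which the jaws open and shut (so a half turn about z gives the same grasp; the last joint's range is limited). The gripper opens to 85 mm and grips with 20 to 120 N. Pads are 22 mm wide; open, the fingers measure 114 mm over their backs; the gripper's body (76 mm by 85 mm) begins 54 mm behind the grasp point. The pads swing forward as they close: fully open they stand 13 mm farther back than shut.
Start: joints at [1.359, 0.321, -0.07, 1.45, 0.023, 1.371, -0.057], TCP at [145.504, -633.523, 245.349] pointing down, gripper open.
Joint ranges: [-2.86, 2.86], [-0.3, 2.09], [-1.38, 1.24], [0.06, 2.45], [-1.56, 4.7], [0.09, 2.05], [-2.69, 2.69]. Speed limits (rad/s): [2.57, 2.57, 3.14, 3.14, 3.14, 3.14, 3.14].

### API

Orientations are given as a rotation vector (axis times angle).
In Python, from cell import ctrl gives the robot as it stands.
- The arm moves only by the shell command python3 -m pendant 'ROWS' [FORCE]. ROWS is JSON, one flat list of numbers, 7 for each row, row after row: the shift along the tool's x, y, z normalised to -1 to 1, where 1 is 0.025 m, then the turn, a rotation vector about the tool's x, y, z normalised to -1 to 1, where 1 is 0.12 rad, then the closure, from 0 (fully open) to 1 (shut). In form: [tx, ty, tz, wx, wy, wz, gripper, tx, ty, tz, wx, wy, wz, gripper, ...]. A call has 1 to 12 rows; each row shifts and turns the commanded pose from where the row before left it, along the tool's axes as they then stand; what a row does not reach is not made up. A row lasts 1/12 s, in which the tool goes at most 41.7 mm and 7.16 degrees, less where a joint would pass 70% of its speed; a pose out of reach is approached as far as the arm can. A call with a number of a shift or a turn outside -1 to 1 is refused whole. A call with a gripper value outside its range is refused whole. The fingers move at their own pace and stop on an object; FORCE is the grip in N (left out, the last holds). Time passes only in rows, so rows that do not move let the fingers close. It gives the time, the measured TCP pose, the force and the opening at its end, in the units of the state.
- ctrl.sense(): the state, without advancing time (a new reading comes with each control period).
- ctrl.grab_frame(name): name is "side" or "top" or "wrist"; returns the picture (420x560x3 uint8, red, green, blue); there is no depth.
- ctrl.calibration(name): a dict with "mtx" (3x3 intrinsics, pixels), "k1" (the pictures are not rectified: a ray, as slopes to the right and down, at radius r is drawn at 1 + k1 r^2 times it, then the intrinsics apply), "rvec" (rotation vector, rad) and "tvec" (3), from world to camera coordinates, as OpenCV has them. Camera axes: x right, y down, z forward; pixel columns grow to the right and rows downward; lengths in mm; the calibration is good to about 2 mm. A picture is of the moment at which its call begins: read the wrist's pose just before it. calibration takes no time and is no camera call; for the wrist camera it gives the pose at the moment of the call.
- ctrl.hand_in(): hands the job in, once; it reports no verdict.
Trained networks look in the newest picture that a camera, given by its name, has taken for a name from the list of things; names that differ only in an ending like _2 or _b are one class to them, and where a whole thing is asked for, a point or a joint stands for the part that bears it (a point fixed in the world has none). Each returns a list of dicts, best first, with "p" (0 to 1); they miss things now and then, are a little off and sometimes report something else, mostly with a low value. They report only what shows in the picture. A call takes as long as a camera call. They do not tell look-alikes from the thing itself.
- ctrl.masks_of(label, camera): "pixels" (420x560 bool, what is visible of it) and "extent" ([left, top, right, bottom] in pixels, round what is visible of it).
The state is a dict: "time": time; "joints": joint angles; "qvel": joint speeds; "joint_efforts": joint torques, N m; "tcp_pos": TCP position; "eef_rot": TCP orientation; "contact_force": force on the tool from outside, world axes, zero at the start; "moment": the same for the moment, N m; "finger_gap": finger opening in mm.
Only numpy, scipy, OpenCV 4.12 (cv2) and the standard library are available. Lean on these libraries where they do the work, as an engineer would, in place of code of your own. Each camera call takes 0.05 s, during which the arm holds its last target. There are 200 camera calls.

## Working session

There is one attempt and no reset: what is moved stays moved. The work goes in short steps, Python scripts to look and compute and a shell command to move; the robot and the scene stay as the last step left them, time stands still between calls to the robot, and variables do not carry over. Pictures are saved under pics/ and viewed, about 12 in all and at most 16, crops included, and the job is handed in when it is done.

```bash
mkdir -p pics; ls
python3 - <<'E'
from cell import ctrl
import cv2
s=ctrl.sense();print({k:s[k] for k in('time','tcp_pos','eef_rot','finger_gap')})
for n in('top','side'):
    f=ctrl.grab_frame(n);cv2.imwrite(f'pics/{n}0.png',f[:,:,::-1]);print(ctrl.calibration(n))
E
```

```text
pics
{'time': 0.0, 'tcp_pos': array([ 145.35621753, -633.00829818,  244.19661857]), 'eef_rot': array([-3.11967667e+00, -3.53746009e-01,  5.14586749e-04]), 'finger_gap': 85.66285561449499}
{'mtx': array([[519.02482199,   0.        , 277.50384981],
       [  0.        , 519.02482199, 209.77762442],
       [  0.        ,   0.        ,   1.        ]]), 'k1': -0.1763888442989683, 'rvec': array([ 2.15987373, -2.10652201,  0.15598217]), 'tvec': array([ -14.19146261,  546.39389332, 1031.92284195])}
{'mtx': array([[491.13488717,   0.        , 277.34533008],
       [  0.        , 491.13488717, 206.71482961],
       [  0.        ,   0.        ,   1.        ]]), 'k1': -0.04015558860175456, 'rvec': array([ 0.77132692, -2.43707523,  1.27272821]), 'tvec': array([456.10928075, 212.21149631, 929.8647138 ])}
```

View pics/top0.png

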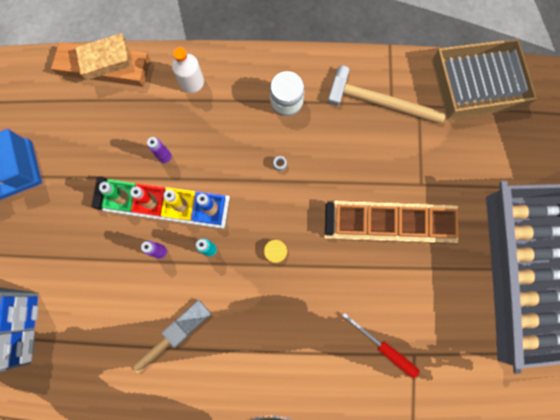

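View pics/side0.png

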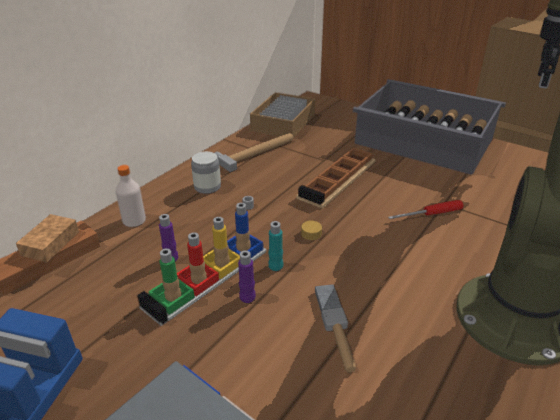

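```bash
cat > h.py <<'E'
import numpy as np, cv2
from cell import ctrl
from scipy.optimize import minimize
from scipy.spatial.transform import Rotation as R
def proj(P,c):
    P=np.asarray(P,float)@R.from_rotvec(c['rvec']).as_matrix().T+c['tvec']
    s=P[:,:2]/P[:,2:]; s=s*(1+c['k1']*(s**2).sum(1,keepdims=True))
    return s@c['mtx'][:2,:2].T+c['mtx'][:2,2]
def ray(px,c,z):
    u=(np.asarray(px,float)-c['mtx'][:2,2])/c['mtx'][0,0]; s=u.copy()
    for _ in range(20): s=u/(1+c['k1']*(s@s))
    r=R.from_rotvec(c['rvec']).as_matrix(); o=-r.T@c['tvec']; d=r.T@np.r_[s,1]
    return (o+d*(z-o[2])/d[2])[:2]
A=np.linspace(0,2*np.pi,24,endpoint=False)
def handle(xy,z0,zmin=0):
    return [np.array([[xy[0]+r*np.cos(a),xy[1]+r*np.sin(a),z0+z] for z in(max(a0,zmin),a1) for a in A]) for r,a0,a1 in((16,0,48),(14,48,95),(10,95,115)) if a1>zmin]
def render(hulls,c):
    m=np.zeros((420*4,560*4),np.uint8)
    for h in hulls: cv2.fillConvexPoly(m,cv2.convexHull(((proj(h,c)+.5)*4).astype(np.int32)),1)
    return cv2.resize(m.astype(np.float32),(560,420),interpolation=cv2.INTER_AREA)
def iou(a,b): return np.minimum(a,b).sum()/np.maximum(a,b).sum()
E
python3 - <<'E'
from h import *
np.random.seed(0)
C={n:ctrl.calibration(n) for n in('top','side')}
for l in('drying_rack','carrier','seat_red','seat_blue','seat_green','seat_yellow','handle_red','handle_blue','handle_green','handle_yellow'):
    for n in C:
        for d in ctrl.masks_of(l,n)[:3]:
            ys,xs=np.nonzero(d['pixels']); ctr=(xs.mean(),ys.mean())
            print(l,n,round(d['p'],2),np.round(d['extent']),np.round(ctr,1),ray(ctr,C[n],30 if l[0]!='h' else 80).round())
            np.save(f"pics/m_{l}_{n}.npy",d['pixels']) if d is not None and d['p']>.5 else 0
im=cv2.imread('pics/top0.png')
a=cv2.resize(im[165:265,80:240],None,fx=5,fy=5,interpolation=2)
b=cv2.resize(im[180:260,310:470],None,fx=5,fy=5,interpolation=2)
cv2.imwrite('pics/cr.png',cv2.resize(np.vstack([a,b]),None,fx=.66,fy=.66))
E
```

```text
drying_rack top 0.72 [ 95. 175. 232. 228.] [129.5 200.6] [561. 317.]
drying_rack side 0.91 [137. 250. 268. 324.] [170.7 302. ] [547. 366.]
carrier top 0.67 [326. 199. 455. 244.] [390.7 221.2] [ 530. -239.]
carrier side 0.55 [294. 146. 376. 209.] [335.8 177.4] [ 516. -207.]
seat_red top 0.56 [132. 185. 166. 213.] [149.7 201.2] [561. 273.]
seat_red top 0.42 [162. 188. 185. 210.] [175.4 200.3] [564. 217.]
seat_red side 0.67 [178. 266. 220. 292.] [198.4 279.8] [546. 291.]
seat_blue top 0.83 [191. 190. 225. 225.] [208.8 210.5] [544. 144.]
seat_blue side 0.53 [228. 232. 264. 260.] [247.1 245. ] [534. 149.]
seat_green top 0.89 [104. 179. 136. 215.] [120.1 197.7] [567. 338.]
seat_green top 0.3 [198. 193. 218. 213.] [206.3 203.6] [558. 150.]
seat_green side 0.79 [147. 279. 197. 314.] [172.  296.6] [555. 355.]
seat_green side 0.53 [185. 236. 208. 283.] [196.1 258.9] [593. 247.]
seat_yellow top 0.96 [162. 185. 194. 221.] [179.7 205.7] [552. 207.]
seat_yellow side 0.58 [204. 251. 239. 278.] [222.6 263.1] [539. 225.]
handle_red top 0.87 [142. 242. 169. 262.] [154.5 249.1] [455. 243.]
handle_red t
[... 336 characters left out ...]
_blue top 0.65 [199. 192. 219. 213.] [206.2 203.8] [549. 143.]
handle_blue side 0.69 [238. 204. 252. 254.] [242.4 228.6] [536. 159.]
handle_blue side 0.37 [226. 234. 266. 259.] [246.6 245.2] [495. 197.]
handle_green top 0.88 [100. 183. 127. 203.] [113.3 192.8] [568. 337.]
handle_green side 0.85 [160. 249. 183. 301.] [168.7 275.1] [560. 350.]
handle_yellow top 0.85 [164. 190. 186. 211.] [175.9 200.3] [555. 205.]
handle_yellow top 0.67 [197. 238. 218. 256.] [205.6 247. ] [462. 140.]
handle_yellow top 0.53 [197. 194. 217. 212.] [206.5 203.9] [549. 142.]
handle_yellow side 0.77 [269. 219. 282. 272.] [275.5 246.5] [444. 167.]
handle_yellow side 0.73 [213. 218. 230. 266.] [219.9 242.2] [545. 221.]
```

View pics/cr.png

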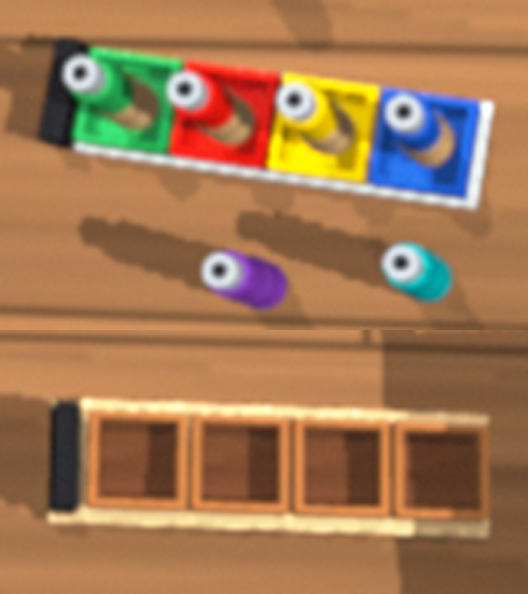

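Run:
```python
from h import *
C={n:ctrl.calibration(n) for n in('top','side')}
T=dict(green=(105.2,187.1),red=(136.4,192.3),yellow=(169.7,195.6),blue=(202.4,198.9),purple=(147,247.1),turq=(201.8,245))
for k,p in T.items():
    xy=ray(p,C['top'],127 if k not in('purple','turq') else 115); print(k,xy.round(1),'side ferrule px',proj([[*xy,127]],C['side']).round(1))
# refine with masks, both cameras
for k in('green','red','yellow','blue'):
    z=12; M={}
    xy0=ray(T[k],C['top'],127)
    for n in C:
        ds=ctrl.masks_of('handle_'+k,n); r=render(handle(xy0,z,18 ),C[n])
        if ds: M[n]=max(ds,key=lambda d:iou(d['pixels'],r))['pixels'].astype(float)
    for sel in [[n] for n in M]+[list(M)]:
        f=lambda xy:-sum(iou(M[n],render(handle(xy,z,15),C[n])) for n in sel)
        o=minimize(f,xy0,method='Nelder-Mead',options=dict(initial_simplex=xy0+np.array([[0,0],[8,0],[0,8]])))
        print(k,sel,o.x.round(1),round(-o.fun/len(sel),2))
P=[(336.7,205.2),(457.9,207.3),(336.7,233.9),(457.9,236.7)]
W=np.array([ray(p,C['top'],28) for p in P]);print(W.round(1),'ctr',W.mean(0).round(1))
d=(W[0]+W[2]-W[1]-W[3])/2;print('len',np.linalg.norm(d),'yaw deg',np.degrees(np.arctan2(-d[0],d[1])))
# rack corners right white end, z=8
q=[((491/3.3+80),101/3.3+165),((473/3.3+80),207/3.3+165),(75/3.3+80,148/3.3+165)]
W=np.array([ray(p,C['top'],8) for p in q]);print(W.round(1));e=W[2]-W[1];print('rack yaw',np.degrees(np.arctan2(-e[0],e[1])),np.linalg.norm(e))
c=cv2.imread('pics/side0.png')[140:215,285:385];cv2.imwrite('pics/cs.png',cv2.resize(c,None,fx=6,fy=6,interpolation=2))
```

```text
green [570.2 338.7] side ferrule px [[165.7 250.4]]
red [561.1 274.4] side ferrule px [[193.4 234.5]]
yellow [556.  207.7] side ferrule px [[218.3 218.6]]
blue [550.9 143.4] side ferrule px [[240.4 204.5]]
purple [455.8 249.5] side ferrule px [[244.5 247.8]]
turq [463.1 142.2] side ferrule px [[275.  218.4]]
green ['top'] [569.5 340.3] 0.92
green ['side'] [563.1 347.1] 0.86
green ['top', 'side'] [570.1 341.3] 0.88
red ['top'] [561.4 275.5] 0.88
red ['side'] [557.2 279.3] 0.89
red ['top', 'side'] [561.1 275.9] 0.87
yellow ['top'] [557.4 207.6] 0.91
yellow ['side'] [550.6 214.5] 0.88
yellow ['top', 'side'] [557.4 208. ] 0.87
blue ['top'] [551.7 144.7] 0.87
blue ['side'] [541.3 151.4] 0.87
blue ['top', 'side'] [550.2 144.5] 0.82
[[ 561.8 -124.7]
 [ 563.7 -386.7]
 [ 501.  -125.3]
 [ 500.4 -385. ]] ctr [ 531.7 -255.4]
len 260.83115282251373 yaw deg 0.14637348976901188
[[580.6 105.8]
 [510.6 114.6]
 [542.8 383.3]]
rack yaw -6.828205679918169 270.60431167903755
```

View pics/cs.png

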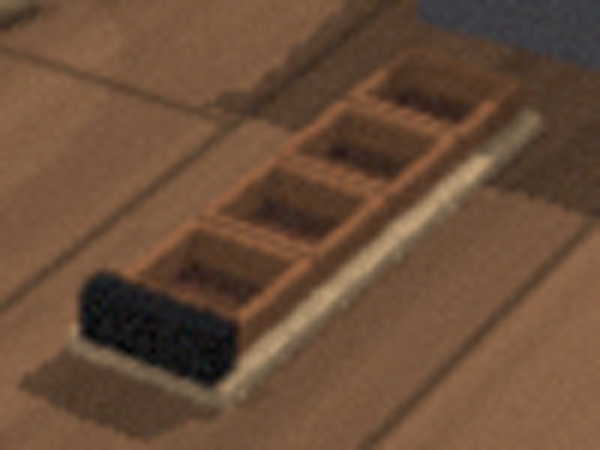

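In the top image, the handles from the rack's black end run green (105,187), red (136,192), yellow (170,196), blue (202,199). The look-alikes are purple (160,150), purple (147,247) and turquoise (202,245), and all three stand outside the rack. The crop confirms that the four I want stand in the coloured seats. The carrier's rim runs from (337,205) to (458,237), with its black end on the left.

First I'll turn the tool and move over the carrier for a look with the wrist camera.

```bash
python3 -m pendant '[0,0,0,0,0,-1,0, 0,0,0,0,0,-1,0, 0,0,0,0,0,-1,0, 0,0,0,0,0,-1,0, 0,0,0,0,0,-1,0, 0,0,0,0,0,-1,0, 0,0,0,0,0,-1,0, 0,0,0,0,0,-1,0, 0,0,0,0,0,-1,0, 0,0,0,0,0,-1,0, 0,0,0,0,0,-1,0, 0,0,0,0,0,-0.2,0]'
python3 -m pendant '[1,1,-0.5,0,0,0,0, 1,1,-0.5,0,0,0,0, 1,1,-0.5,0,0,0,0, 1,1,-0.5,0,0,0,0, 1,1,-0.5,0,0,0,0, 1,1,-0.5,0,0,0,0, 1,1,-0.5,0,0,0,0, 1,1,-0.5,0,0,0,0]'
python3 -m pendant '[1,1,0,0,0,0,0, 1,1,0,0,0,0,0, 1,1,0,0,0,0,0, 1,1,0,0,0,0,0, 1,1,0,0,0,0,0, 0.5,0.5,0,0,0,0,0, 0,0,0,0,0,0,0, 0,0,0,0,0,0,0]'
python3 - <<'E'
from h import *
s=ctrl.sense();print(s['tcp_pos'],s['eef_rot'],s['joints'],s['time'],s['contact_force'])
print(R.from_rotvec(s['eef_rot']).as_matrix().round(3))
c=ctrl.calibration('wrist');f=ctrl.grab_frame('wrist');cv2.imwrite('pics/w1.png',f[:,:,::-1]);np.save('pics/w1.npy',c,allow_pickle=True)
E
```

```text
time: 2.5
tcp_pos: [145.4, -633.5, 245.3]
eef_rot: [2.218, 2.224, -0.0]
contact_force: [-1.6, 0.5, 0.1]
finger_gap: 85.4
time: 3.17
tcp_pos: [346.7, -432.3, 346.3]
eef_rot: [2.225, 2.217, -0.001]
contact_force: [-0.0, -0.3, 0.3]
finger_gap: 85.5
time: 3.83
tcp_pos: [484.0, -295.3, 345.4]
eef_rot: [2.221, 2.221, -0.0]
contact_force: [-0.4, -0.5, -0.3]
finger_gap: 85.9
[ 484.01321236 -295.2887455   345.40626218] [ 2.22119464e+00  2.22138961e+00 -3.32568180e-04] [ 1.009991    0.15129396 -0.57436007  1.48213226  0.08230839  1.53216054
  0.43777062] 3.8333 [-0.36892004 -0.46869615 -0.26187866]
[[-0.  1. -0.]
 [ 1.  0. -0.]
 [-0. -0. -1.]]
```

View pics/w1.png

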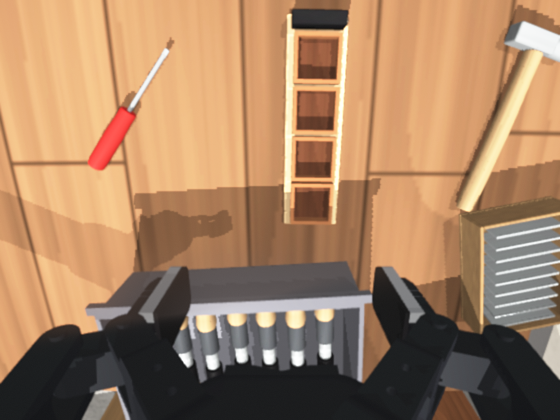

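Run:
```python
from h import *
c=np.load('pics/w1.npy',allow_pickle=True).item();S=ctrl.calibration('side')
P=[(293,29),(340.5,30),(291,222),(335,222)]
W=np.array([ray(p,c,28) for p in P]);print(W.round(1),W.mean(0))
d=(W[0]+W[1]-W[2]-W[3])/2;print(np.linalg.norm(d),np.degrees(np.arctan2(-d[0],d[1])))
W=np.array([ray(p,S,28) for p in [(307.2,186.2),(325,194.2),(372.2,155.3),(353.3,148.3)]]);print(W.round(1),W.mean(0))
d=(W[0]+W[1]-W[2]-W[3])/2;print(np.linalg.norm(d),np.degrees(np.arctan2(-d[0],d[1])))
im=cv2.imread('pics/w1.png');print(0)
g=lambda p:tuple(int(v*4) for v in ((p-np.array([265,5]))))
z=cv2.resize(im[5:235,265:365],None,fx=4,fy=4,interpolation=2)
for y in(-99,-33,33,99):
    for h,r in((28,26),):
        q=[np.array([531.7+a*r,-255.4+y+b*r,h]) for a,b in((1,1),(1,-1),(-1,-1),(-1,1))]
        cv2.polylines(z,[np.array([g(p) for p in proj(q,c)])],True,(255,255,0),1)
cv2.imwrite('pics/w1c.png',cv2.resize(np.hstack([z[:460],z[460:]]),None,fx=1,fy=1))
```

```text
[[ 499.  -121.2]
 [ 559.2 -122.1]
 [ 498.8 -380.1]
 [ 564.5 -380.2]] [ 530.35770607 -250.91570016]
258.48639771085516 0.5552732815364583
[[ 556.2 -130. ]
 [ 499.3 -123.9]
 [ 492.2 -375.3]
 [ 556.5 -382.1]] [ 526.06614748 -252.82392477]
251.78881243353436 -0.7653939815293153
0
```

View pics/w1c.png

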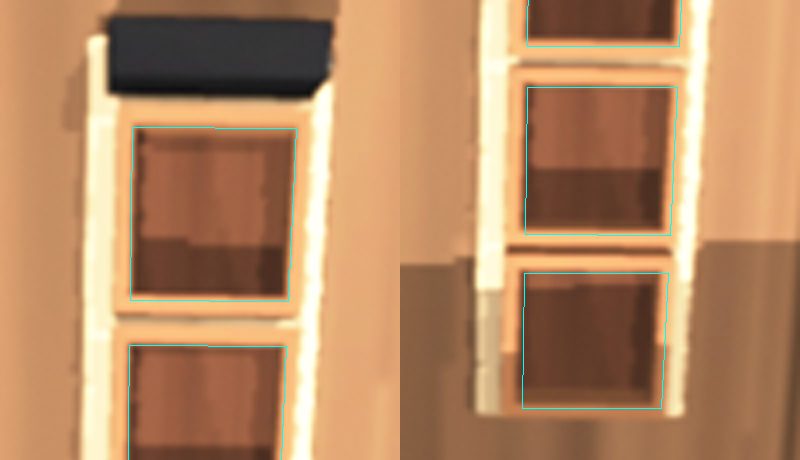

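The wrist overlay fits the pockets. The carrier centre is about (531,-254) with yaw about 0. Next I'll go over the blue handle and check it there.

```bash
python3 -m pendant '[0.975,0.15,0.2,0,0,0,0, 0.975,0.15,0.2,0,0,0,0, 0.975,0.15,0.2,0,0,0,0, 0.975,0.15,0.2,0,0,0,0, 0.975,0.15,0.2,0,0,0,0, 0.975,0.15,0.2,0,0,0,0, 0.975,0.15,0.2,0,0,0,0, 0.975,0.15,0.2,0,0,0,0, 0.975,0.15,0.2,0,0,0,0, 0.975,0.15,0.2,0,0,0,0, 0.975,0.15,0.2,0,0,0,0, 0.975,0.15,0.2,0,0,0,0]'
python3 -m pendant '[0.975,0.15,0.2,0,0,0,0, 0.975,0.15,0.2,0,0,0,0, 0.975,0.15,0.2,0,0,0,0, 0.975,0.15,0.2,0,0,0,0, 0.975,0.15,0.2,0,0,0,0, 0.975,0.15,0.2,0,0,1,0, 0,0,0,0,0,0,0.25, 0,0,0,0,0,0,0.25]'
cat > look.py <<'E'
from h import *
import sys
s=ctrl.sense();print(s['time'],s['tcp_pos'].round(1),s['finger_gap'].round(1));print(R.from_rotvec(s['eef_rot']).as_matrix().round(3))
c=ctrl.calibration('wrist');f=ctrl.grab_frame('wrist')[:,:,::-1].copy()
H=[tuple(map(float,a.split(','))) for a in sys.argv[2:]]
for x,y,z in H:
    for p in handle((x,y),z)[1:]: cv2.polylines(f,[cv2.convexHull(proj(p,c).astype(np.int32))],True,(255,0,255),1)
cv2.imwrite(f'pics/{sys.argv[1]}.png',f)
E
python3 look.py w2 551,144,12 556.5,207.7,12 561,275,12 570,339.5,12
```

```text
time: 4.88
tcp_pos: [528.5, -5.3, 285.2]
eef_rot: [2.228, 2.214, -0.001]
contact_force: [0.5, -0.6, 0.5]
finger_gap: 84.9
time: 5.55
tcp_pos: [551.2, 141.9, 254.8]
eef_rot: [-2.351, -2.084, 0.002]
contact_force: [0.8, -0.3, -0.5]
finger_gap: 65.0Traceback (most recent call last):
  File "look.py", line 3, in <module>
    s=ctrl.sense();print(s['time'],s['tcp_pos'].round(1),s['finger_gap'].round(1));print(R.from_rotvec(s['eef_rot']).as_matrix().round(3))
                                                         ^^^^^^^^^^^^^^^^^^^^^
AttributeError: 'float' object has no attribute 'round'
```

```bash
sed -i "s/s\['finger_gap'\].round(1)/round(s['finger_gap'],1)/" look.py
python3 look.py w2 551,144,12 556.5,207.7,12 561,275,12 570,339.5,12
```

```text
5.55 [551.2 141.9 254.8] 65.0
[[ 0.12   0.993 -0.001]
 [ 0.993 -0.12  -0.001]
 [-0.001 -0.001 -1.   ]]
```

View pics/w2.png

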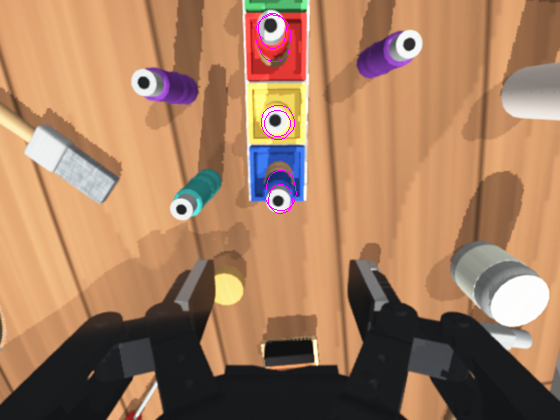

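The overlaid handle models match the blue ferrule (280,200), yellow (277,120) and red (270,27) to within 2 mm. The purple and turquoise look-alikes stand clear of the rack. Now I'll grasp blue.

```bash
python3 -m pendant '[0.04,0,1,0,0,0,0.25, 0.04,0,1,0,0,0,0.25, 0,0,1,0,0,0,0.25, 0,0,1,0,0,0,0.25, 0,0,1,0,0,0,0.25, 0,0,1,0,0,0,0.25, 0,0,0.95,0,0,0,0.25, 0,0,0,0,0,0,0.25, 0,0,0,0,0,0,0.25]' 40
python3 -m pendant '[0,0,0,0,0,0,1, 0,0,0,0,0,0,1, 0,0,0,0,0,0,1, 0,0,0,0,0,0,1, 0,0,0,0,0,0,1, 0,0,0,0,0,0,1]' 40
```

```text
time: 6.35
tcp_pos: [551.3, 141.7, 80.9]
eef_rot: [-2.354, -2.08, 0.004]
contact_force: [0.0, 0.2, 1.1]
finger_gap: 63.9
time: 6.85
tcp_pos: [552.4, 144.3, 82.8]
eef_rot: [2.35, 2.082, 0.002]
contact_force: [-0.1, -0.6, 6.6]
finger_gap: 26.6
```

```bash
python3 -m pendant '[0,0,-0.3,0,0,0,1, 0,0,-1,0,0,0,1, 0,0,-1,0,0,0,1, 0,0,-1,0,0,0,1, 0,0,-1,0,0,0,1, 0,0,-1,0,0,0,1, 0,0,-1,0,0,-1,1, 0,0,0,0,0,0,1]'
python3 -m pendant '[-0.92,-0.065,0,0,0,0,1, -0.92,-0.065,0,0,0,0,1, -0.92,-0.065,0,0,0,0,1, -0.92,-0.065,0,0,0,0,1, -0.92,-0.065,0,0,0,0,1, -0.92,-0.065,0,0,0,0,1, -0.92,-0.065,0,0,0,0,1, -0.92,-0.065,0,0,0,0,1, -0.92,-0.065,0,0,0,0,1, -0.92,-0.065,0,0,0,0,1]'
python3 -m pendant '[-0.92,-0.065,0,0,0,0,1, -0.92,-0.065,0,0,0,0,1, -0.92,-0.065,0,0,0,0,1, 0,0,0,0,0,0,1, 0,0,0,0,0,0,1, 0,0,0,0,0,0,1]'
```

```text
time: 7.52
tcp_pos: [553.6, 145.8, 244.4]
eef_rot: [2.214, 2.223, 0.01]
contact_force: [0.6, -1.1, -1.0]
finger_gap: 27.3
time: 8.35
tcp_pos: [534.4, -86.5, 238.6]
eef_rot: [-2.223, -2.219, 0.001]
contact_force: [0.4, 1.3, -1.2]
finger_gap: 26.8
time: 8.85
tcp_pos: [530.0, -153.7, 238.7]
eef_rot: [-2.221, -2.22, -0.001]
contact_force: [0.2, 0.8, -1.2]
finger_gap: 27.1
```

```bash
python3 -m pendant '[-0.03,0.03,1,0,0,0,1, 0,0,1,0,0,0,1, 0,0,1,0,0,0,1, 0,0,1,0,0,0,1, 0,0,1,0,0,0,1, 0,0,0.8,0,0,0,1, 0,0,0.1,0,0,0,1, 0,0,0.1,0,0,0,1, 0,0,0.08,0,0,0,1, 0,0,0,0,0,0,1]'
python3 - <<'E'
from h import *
s=ctrl.sense();print(s['contact_force'].round(1),s['tcp_pos'].round(1))
f=ctrl.grab_frame('side')[:,:,::-1].copy()
cv2.imwrite('pics/s2.png',cv2.resize(f[80:260,260:440],(720,720),interpolation=2)[:600])
E
```

```text
time: 9.68
tcp_pos: [531.8, -155.1, 88.2]
eef_rot: [2.221, 2.22, 0.001]
contact_force: [0.2, 0.2, 0.2]
finger_gap: 27.3
[0.2 0.2 0.2] [ 531.8 -155.1   88.2]
```

View pics/s2.png

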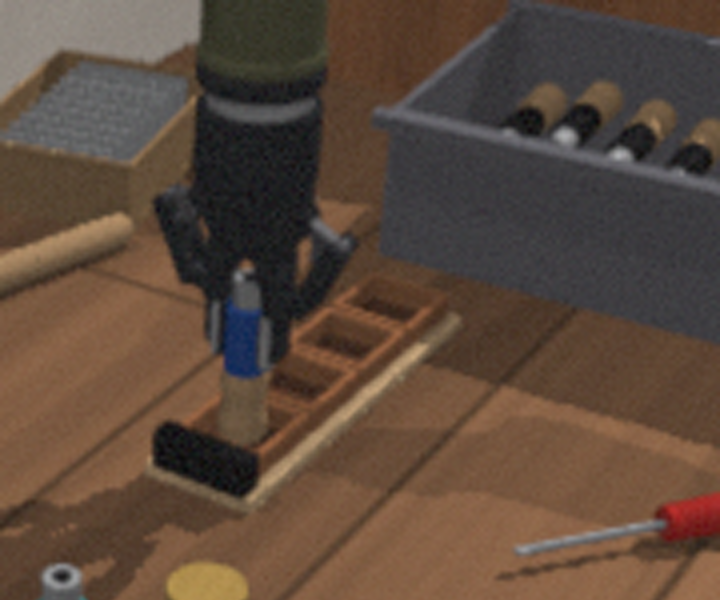

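Blue hangs upright over the pocket nearest the black end (crop 240,430). I'll lower it gently until the floor pushes back.

```bash
python3 -m pendant '[0,0,0.08,0,0,0,1, 0,0,0.08,0,0,0,1, 0,0,0.08,0,0,0,1, 0,0,0,0,0,0,1, 0,0,0,0,0,0,1]'; python3 -m pendant '[0,0,0.04,0,0,0,1, 0,0,0.04,0,0,0,1, 0,0,0,0,0,0,1]'
```

```text
time: 10.15
tcp_pos: [530.8, -155.5, 81.0]
eef_rot: [-2.223, -2.22, 0.0]
contact_force: [0.3, -1.0, -1.3]
finger_gap: 27.2
time: 10.4
tcp_pos: [531.1, -155.6, 80.8]
eef_rot: [2.222, 2.22, -0.002]
contact_force: [-4.7, 0.9, 10.4]
finger_gap: 27.2
```

```bash
python3 -m pendant '[0,0,0,0,0,0,0.25, 0,0,0,0,0,0,0.25, 0,0,0,0,0,0,0.25, 0,0,0,0,0,0,0.25, 0,0,0,0,0,0,0.25, 0,0,-0.4,0,0,0,0.25, 0,0,-1,0,0,0,0.25, 0,0,-1,0,0,0,0.25, 0,0,-1,0,0,0,0.25, 0,0,-1,0,0,0,0.25, 0,0,-1,0,0,0,0.25, 0,0,-1,0,0,0,0.25]'
python3 -m pendant '[0.968,0.068,0,0,0,0,0.25, 0.968,0.068,0,0,0,0,0.25, 0.968,0.068,0,0,0,0,0.25, 0.968,0.068,0,0,0,0,0.25, 0.968,0.068,0,0,0,0,0.25, 0.968,0.068,0,0,0,0,0.25, 0.968,0.068,0,0,0,0,0.25, 0.968,0.068,0,0,0,0,0.25, 0.968,0.068,0,0,0,0,0.25, 0.968,0.068,0,0,0,0,0.25]'
python3 -m pendant '[0.968,0.068,0,0,0,0,0.25, 0.968,0.068,0,0,0,0,0.25, 0.968,0.068,0,0,0,0,0.25, 0.968,0.068,0,0,0,0,0.25, 0.968,0.068,0,0,0,0,0.25, 0,0,0,0,0,1,0.25, 0,0,0,0,0,0,0.25, 0,0,0,0,0,0,0.25]'
```

```text
time: 11.4
tcp_pos: [530.8, -155.2, 241.1]
eef_rot: [2.222, 2.22, 0.0]
contact_force: [0.7, 0.2, -0.3]
finger_gap: 63.9
time: 12.23
tcp_pos: [548.0, 87.8, 239.9]
eef_rot: [2.222, 2.22, 0.0]
contact_force: [0.4, -0.3, 0.0]
finger_gap: 64.0
time: 12.9
tcp_pos: [556.8, 207.4, 239.4]
eef_rot: [2.348, 2.086, -0.0]
contact_force: [0.6, -0.3, -0.0]
finger_gap: 63.9
```

```bash
python3 -m pendant '[0,0,1,0,0,0,0.25, 0,0,1,0,0,0,0.25, 0,0,1,0,0,0,0.25, 0,0,1,0,0,0,0.25, 0,0,1,0,0,0,0.25, 0,0,0.8,0,0,0,0.25, 0,0,0.4,0,0,0,0.25, 0,0,0,0,0,0,0.25, 0,0,0,0,0,0,0.25]' 40
python3 -m pendant '[0,0,0,0,0,0,1, 0,0,0,0,0,0,1, 0,0,0,0,0,0,1, 0,0,0,0,0,0,1, 0,0,0,0,0,0,1, 0,0,0,0,0,0,1]' 40
python3 -m pendant '[0,0,-0.3,0,0,0,1, 0,0,-1,0,0,0,1, 0,0,-1,0,0,0,1, 0,0,-1,0,0,0,1, 0,0,-1,0,0,0,1, 0,0,-1,0,0,0,1, 0,0,-1,0,0,-1,1, 0,0,0,0,0,0,1]'
```

```text
time: 13.65
tcp_pos: [557.1, 206.9, 84.5]
eef_rot: [2.352, 2.083, -0.0]
contact_force: [0.1, -0.2, 0.8]
finger_gap: 64.0
time: 14.15
tcp_pos: [557.4, 207.9, 85.3]
eef_rot: [2.351, 2.082, 0.002]
contact_force: [-1.1, -1.1, 6.4]
finger_gap: 27.3
time: 14.82
tcp_pos: [558.6, 209.2, 247.0]
eef_rot: [2.214, 2.223, 0.011]
contact_force: [1.0, 1.3, -0.4]
finger_gap: 27.0
```

```bash
python3 -m pendant '[-0.952,-0.057,0,0,0,0,1, -0.952,-0.057,0,0,0,0,1, -0.952,-0.057,0,0,0,0,1, -0.952,-0.057,0,0,0,0,1, -0.952,-0.057,0,0,0,0,1, -0.952,-0.057,0,0,0,0,1, -0.952,-0.057,0,0,0,0,1, -0.952,-0.057,0,0,0,0,1, -0.952,-0.057,0,0,0,0,1, -0.952,-0.057,0,0,0,0,1]'
python3 -m pendant '[-0.952,-0.057,0,0,0,0,1, -0.952,-0.057,0,0,0,0,1, -0.952,-0.057,0,0,0,0,1, -0.952,-0.057,0,0,0,0,1, -0.952,-0.057,0,0,0,0,1, -0.952,-0.057,0,0,0,0,1, -0.952,-0.057,0,0,0,0,1, -0.952,-0.057,0,0,0,0,1, 0,0,0,0,0,0,1, 0,0,0,0,0,0,1, 0,0,0,0,0,0,1]'
```

```text
time: 15.65
tcp_pos: [541.6, -31.5, 241.1]
eef_rot: [-2.223, -2.22, 0.001]
contact_force: [-0.3, 0.2, -2.1]
finger_gap: 27.3
time: 16.57
tcp_pos: [530.5, -219.8, 241.1]
eef_rot: [-2.221, -2.22, -0.001]
contact_force: [0.1, 0.4, -0.7]
finger_gap: 27.2
```

```bash
python3 -m pendant '[-0.04,0.02,1,0,0,0,1, 0,0,1,0,0,0,1, 0,0,1,0,0,0,1, 0,0,1,0,0,0,1, 0,0,1,0,0,0,1, 0,0,0.8,0,0,0,1, 0,0,0.2,0,0,0,1, 0,0,0.1,0,0,0,1, 0,0,0.1,0,0,0,1, 0,0,0.08,0,0,0,1, 0,0,0,0,0,0,1, 0,0,0,0,0,0,1]'; python3 -m pendant '[0,0,0.04,0,0,0,1, 0,0,0.02,0,0,0,1, 0,0,0,0,0,0,1]'
```

```text
time: 17.57
tcp_pos: [531.8, -222.0, 85.6]
eef_rot: [2.221, 2.219, 0.001]
contact_force: [-0.0, 0.3, 0.2]
finger_gap: 27.1
time: 17.82
tcp_pos: [531.3, -222.0, 83.4]
eef_rot: [2.222, 2.22, 0.0]
contact_force: [-0.5, 0.5, 0.1]
finger_gap: 26.5
```

```bash
python3 -m pendant '[0,0,0.04,0,0,0,1, 0,0,0,0,0,0,1]'; python3 -m pendant '[0,0,0.04,0,0,0,1, 0,0,0,0,0,0,1]'
```

```text
time: 17.98
tcp_pos: [531.4, -222.1, 83.3]
eef_rot: [2.222, 2.22, -0.001]
contact_force: [-3.4, 1.1, 7.1]
finger_gap: 27.2
time: 18.15
tcp_pos: [531.5, -222.1, 83.3]
eef_rot: [2.222, 2.22, -0.002]
contact_force: [-5.1, 0.3, 12.8]
finger_gap: 27.0
```

```bash
python3 -m pendant '[0,0,0,0,0,0,0.25, 0,0,0,0,0,0,0.25, 0,0,0,0,0,0,0.25, 0,0,0,0,0,0,0.25, 0,0,0,0,0,0,0.25, 0,0,-0.4,0,0,0,0.25, 0,0,-1,0,0,0,0.25, 0,0,-1,0,0,0,0.25, 0,0,-1,0,0,0,0.25, 0,0,-1,0,0,0,0.25, 0,0,-1,0,0,0,0.25, 0,0,-1,0,0,0,0.25]'
python3 -m pendant '[0.994,0.06,0,0,0,0,0.25, 0.994,0.06,0,0,0,0,0.25, 0.994,0.06,0,0,0,0,0.25, 0.994,0.06,0,0,0,0,0.25, 0.994,0.06,0,0,0,0,0.25, 0.994,0.06,0,0,0,0,0.25, 0.994,0.06,0,0,0,0,0.25, 0.994,0.06,0,0,0,0,0.25, 0.994,0.06,0,0,0,0,0.25, 0.994,0.06,0,0,0,0,0.25, 0.994,0.06,0,0,0,0,0.25]'
python3 -m pendant '[0.994,0.06,0,0,0,0,0.25, 0.994,0.06,0,0,0,0,0.25, 0.994,0.06,0,0,0,0,0.25, 0.994,0.06,0,0,0,0,0.25, 0.994,0.06,0,0,0,0,0.25, 0.994,0.06,0,0,0,0,0.25, 0.994,0.06,0,0,0,0,0.25, 0.994,0.06,0,0,0,0,0.25, 0.994,0.06,0,0,0,0,0.25, 0,0,0,0,0,1,0.25, 0,0,0,0,0,0,0.25, 0,0,0,0,0,0,0.25]'
python3 look.py w3 570,339.5,12 561,275,12
python3 - <<'E'
from h import *
f=ctrl.grab_frame('side')[:,:,::-1]; cv2.imwrite('pics/s3.png',cv2.resize(np.hstack([f[100:240,270:400],cv2.resize(cv2.imread('pics/w3.png')[0:400,60:500],(154,140),interpolation=3)]),None,fx=2.8,fy=2.8,interpolation=2))
E
```

```text
time: 19.15
tcp_pos: [531.1, -221.5, 243.1]
eef_rot: [2.222, 2.22, 0.0]
contact_force: [-0.1, -0.4, -0.5]
finger_gap: 64.0
time: 20.07
tcp_pos: [547.8, 52.9, 241.8]
eef_rot: [2.222, 2.22, 0.0]
contact_force: [1.0, -1.2, 0.2]
finger_gap: 64.1
time: 21.07
tcp_pos: [561.7, 275.0, 241.4]
eef_rot: [2.348, 2.086, -0.0]
contact_force: [0.6, -0.3, -0.8]
finger_gap: 63.9
21.0667 [561.7 275.  241.4] 63.9
[[ 0.118  0.993  0.   ]
 [ 0.993 -0.118 -0.001]
 [-0.001  0.    -1.   ]]
```

View pics/s3.png

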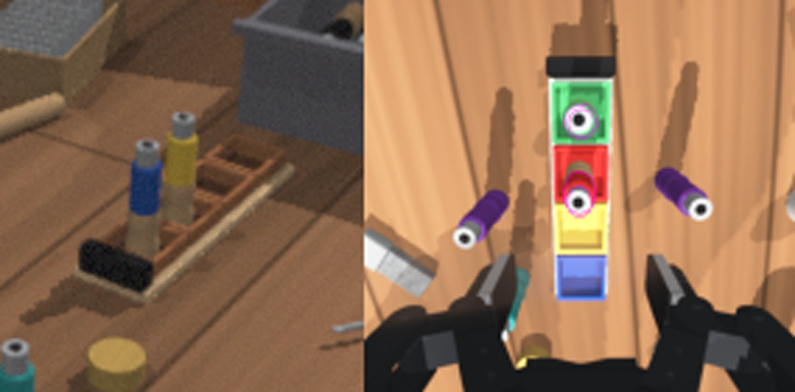

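View pics/w3.png

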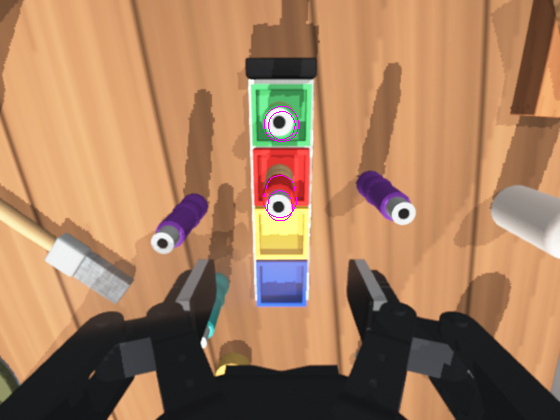

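The side view shows blue and yellow upright in the first two pockets. The wrist view shows red (280,205) and green (280,122) lying on their overlays. Next is red.

```bash
python3 -m pendant '[0,0,1,0,0,0,0.25, 0,0,1,0,0,0,0.25, 0,0,1,0,0,0,0.25, 0,0,1,0,0,0,0.25, 0,0,1,0,0,0,0.25, 0,0,0.8,0,0,0,0.25, 0,0,0.5,0,0,0,0.25, 0,0,0,0,0,0,0.25, 0,0,0,0,0,0,0.25]' 40
python3 -m pendant '[0,0,0,0,0,0,1, 0,0,0,0,0,0,1, 0,0,0,0,0,0,1, 0,0,0,0,0,0,1, 0,0,0,0,0,0,1, 0,0,0,0,0,0,1]' 40
python3 -m pendant '[0,0,-0.3,0,0,0,1, 0,0,-1,0,0,0,1, 0,0,-1,0,0,0,1, 0,0,-1,0,0,0,1, 0,0,-1,0,0,0,1, 0,0,-1,0,0,0,1, 0,0,-1,0,0,-1,1, 0,0,0,0,0,0,1]'
```

```text
time: 21.92
tcp_pos: [561.9, 274.5, 83.7]
eef_rot: [-2.352, -2.083, 0.001]
contact_force: [0.5, 0.5, 0.6]
finger_gap: 63.9
time: 22.42
tcp_pos: [562.3, 275.6, 84.8]
eef_rot: [2.351, 2.083, 0.003]
contact_force: [-1.6, 0.5, 6.1]
finger_gap: 27.3
time: 23.08
tcp_pos: [563.2, 276.9, 246.6]
eef_rot: [2.215, 2.224, 0.012]
contact_force: [0.1, 0.4, 0.1]
finger_gap: 26.9
```

```bash
python3 -m pendant '[-0.937,-0.052,0,0,0,0,1, -0.937,-0.052,0,0,0,0,1, -0.937,-0.052,0,0,0,0,1, -0.937,-0.052,0,0,0,0,1, -0.937,-0.052,0,0,0,0,1, -0.937,-0.052,0,0,0,0,1, -0.937,-0.052,0,0,0,0,1, -0.937,-0.052,0,0,0,0,1, -0.937,-0.052,0,0,0,0,1, -0.937,-0.052,0,0,0,0,1, -0.937,-0.052,0,0,0,0,1, -0.937,-0.052,0,0,0,0,1]'
python3 -m pendant '[-0.937,-0.052,0,0,0,0,1, -0.937,-0.052,0,0,0,0,1, -0.937,-0.052,0,0,0,0,1, -0.937,-0.052,0,0,0,0,1, -0.937,-0.052,0,0,0,0,1, -0.937,-0.052,0,0,0,0,1, -0.937,-0.052,0,0,0,0,1, -0.937,-0.052,0,0,0,0,1, -0.937,-0.052,0,0,0,0,1, -0.937,-0.052,0,0,0,0,1, -0.937,-0.052,0,0,0,0,1, -0.937,-0.052,0,0,0,0,1]'
python3 -m pendant '[0,0,0,0,0,0,1, 0,0,0,0,0,0,1, 0,0,0,0,0,0,1]'
```

```text
time: 24.08
tcp_pos: [545.0, -7.1, 240.5]
eef_rot: [-2.223, -2.219, 0.001]
contact_force: [0.7, -0.8, -0.2]
finger_gap: 26.9
time: 25.08
tcp_pos: [529.2, -287.9, 240.4]
eef_rot: [-2.222, -2.219, 0.001]
contact_force: [0.5, -0.2, -1.1]
finger_gap: 27.2
time: 25.33
tcp_pos: [529.8, -286.0, 240.5]
eef_rot: [-2.221, -2.22, -0.001]
contact_force: [0.4, 0.1, -0.9]
finger_gap: 27.1
```

```bash
python3 -m pendant '[0,0.02,1,0,0,0,1, 0,0,1,0,0,0,1, 0,0,1,0,0,0,1, 0,0,1,0,0,0,1, 0,0,1,0,0,0,1, 0,0,0.8,0,0,0,1, 0,0,0.2,0,0,0,1, 0,0,0.1,0,0,0,1, 0,0,0.1,0,0,0,1, 0,0,0.08,0,0,0,1, 0,0,0,0,0,0,1, 0,0,0,0,0,0,1]'; python3 -m pendant '[0,0,0.04,0,0,0,1, 0,0,0.02,0,0,0,1, 0,0,0,0,0,0,1]'; python3 -m pendant '[0,0,0.03,0,0,0,1, 0,0,0,0,0,0,1]'
```

```text
time: 26.33
tcp_pos: [531.0, -287.3, 85.1]
eef_rot: [2.221, 2.219, 0.0]
contact_force: [-0.1, -0.0, -0.2]
finger_gap: 27.2
time: 26.58
tcp_pos: [530.4, -287.2, 82.8]
eef_rot: [2.222, 2.22, -0.0]
contact_force: [0.5, -0.4, -0.6]
finger_gap: 27.0
time: 26.75
tcp_pos: [530.5, -287.3, 82.8]
eef_rot: [2.222, 2.22, -0.001]
contact_force: [-1.7, 0.7, 4.6]
finger_gap: 27.0
```

```bash
python3 -m pendant '[0,0,0,0,0,0,0.25, 0,0,0,0,0,0,0.25, 0,0,0,0,0,0,0.25, 0,0,0,0,0,0,0.25, 0,0,0,0,0,0,0.25, 0,0,-0.4,0,0,0,0.25, 0,0,-1,0,0,0,0.25, 0,0,-1,0,0,0,0.25, 0,0,-1,0,0,0,0.25, 0,0,-1,0,0,0,0.25, 0,0,-1,0,0,0,0.25, 0,0,-1,0,0,0,0.25]'
python3 -m pendant '[0.964,0.06,0,0,0,0,0.25, 0.964,0.06,0,0,0,0,0.25, 0.964,0.06,0,0,0,0,0.25, 0.964,0.06,0,0,0,0,0.25, 0.964,0.06,0,0,0,0,0.25, 0.964,0.06,0,0,0,0,0.25, 0.964,0.06,0,0,0,0,0.25, 0.964,0.06,0,0,0,0,0.25, 0.964,0.06,0,0,0,0,0.25, 0.964,0.06,0,0,0,0,0.25, 0.964,0.06,0,0,0,0,0.25, 0.964,0.06,0,0,0,0,0.25]'
python3 -m pendant '[0.964,0.06,0,0,0,0,0.25, 0.964,0.06,0,0,0,0,0.25, 0.964,0.06,0,0,0,0,0.25, 0.964,0.06,0,0,0,0,0.25, 0.964,0.06,0,0,0,0,0.25, 0.964,0.06,0,0,0,0,0.25, 0.964,0.06,0,0,0,0,0.25, 0.964,0.06,0,0,0,0,0.25, 0.964,0.06,0,0,0,0,0.25, 0.964,0.06,0,0,0,0,0.25, 0.964,0.06,0,0,0,0,0.25, 0.964,0.06,0,0,0,0,0.25]'
python3 -m pendant '[0.964,0.06,0,0,0,0,0.25, 0.964,0.06,0,0,0,0,0.25, 0,0,0,0,0,1,0.25, 0,0,0,0,0,0,0.25, 0,0,0,0,0,0,0.25]'
```

```text
time: 27.75
tcp_pos: [530.4, -286.8, 244.0]
eef_rot: [2.222, 2.22, 0.0]
contact_force: [1.0, -0.5, -0.3]
finger_gap: 64.2
time: 28.75
tcp_pos: [548.6, 3.5, 242.7]
eef_rot: [2.221, 2.22, 0.0]
contact_force: [0.5, -0.6, 0.3]
finger_gap: 64.1
time: 29.75
tcp_pos: [567.0, 292.5, 242.5]
eef_rot: [2.222, 2.22, 0.001]
contact_force: [0.2, -0.1, 0.5]
finger_gap: 64.3
time: 30.17
tcp_pos: [570.1, 339.4, 242.2]
eef_rot: [2.348, 2.086, -0.0]
contact_force: [-1.3, -0.3, -0.1]
finger_gap: 63.9
```

```bash
python3 -m pendant '[0,0,1,0,0,0,0.25, 0,0,1,0,0,0,0.25, 0,0,1,0,0,0,0.25, 0,0,1,0,0,0,0.25, 0,0,1,0,0,0,0.25, 0,0,0.8,0,0,0,0.25, 0,0,0.5,0,0,0,0.25, 0,0,0,0,0,0,0.25, 0,0,0,0,0,0,0.25]' 40
python3 -m pendant '[0,0,0,0,0,0,1, 0,0,0,0,0,0,1, 0,0,0,0,0,0,1, 0,0,0,0,0,0,1, 0,0,0,0,0,0,1, 0,0,0,0,0,0,1]' 40
python3 -m pendant '[0,0,-0.3,0,0,0,1, 0,0,-1,0,0,0,1, 0,0,-1,0,0,0,1, 0,0,-1,0,0,0,1, 0,0,-1,0,0,0,1, 0,0,-1,0,0,0,1, 0,0,-1,0,0,-1,1, 0,0,0,0,0,0,1]'
```

```text
time: 30.92
tcp_pos: [570.4, 338.7, 84.5]
eef_rot: [2.352, 2.083, -0.001]
contact_force: [0.7, 0.2, 0.3]
finger_gap: 64.6
time: 31.42
tcp_pos: [570.6, 340.1, 85.7]
eef_rot: [2.351, 2.083, 0.003]
contact_force: [-0.2, -1.8, 5.4]
finger_gap: 26.9
time: 32.08
tcp_pos: [571.4, 341.4, 247.7]
eef_rot: [2.216, 2.224, 0.012]
contact_force: [0.4, 0.6, 0.4]
finger_gap: 27.1
```

```bash
python3 -m pendant '[-0.989,-0.056,0,0,0,0,1, -0.989,-0.056,0,0,0,0,1, -0.989,-0.056,0,0,0,0,1, -0.989,-0.056,0,0,0,0,1, -0.989,-0.056,0,0,0,0,1, -0.989,-0.056,0,0,0,0,1, -0.989,-0.056,0,0,0,0,1, -0.989,-0.056,0,0,0,0,1, -0.989,-0.056,0,0,0,0,1, -0.989,-0.056,0,0,0,0,1, -0.989,-0.056,0,0,0,0,1, -0.989,-0.056,0,0,0,0,1]'
python3 -m pendant '[-0.989,-0.056,0,0,0,0,1, -0.989,-0.056,0,0,0,0,1, -0.989,-0.056,0,0,0,0,1, -0.989,-0.056,0,0,0,0,1, -0.989,-0.056,0,0,0,0,1, -0.989,-0.056,0,0,0,0,1, -0.989,-0.056,0,0,0,0,1, -0.989,-0.056,0,0,0,0,1, -0.989,-0.056,0,0,0,0,1, -0.989,-0.056,0,0,0,0,1, -0.989,-0.056,0,0,0,0,1, -0.989,-0.056,0,0,0,0,1]'
python3 -m pendant '[-0.989,-0.056,0,0,0,0,1, -0.989,-0.056,0,0,0,0,1, -0.989,-0.056,0,0,0,0,1, -0.989,-0.056,0,0,0,0,1, 0,0,0,0,0,0,1, 0,0,0,0,0,0,1, 0,0,0,0,0,0,1]'
```

```text
time: 33.08
tcp_pos: [552.2, 41.6, 241.3]
eef_rot: [-2.223, -2.219, 0.001]
contact_force: [0.4, 0.5, -0.9]
finger_gap: 27.3
time: 34.08
tcp_pos: [535.2, -254.8, 241.3]
eef_rot: [-2.223, -2.219, 0.001]
contact_force: [1.2, -0.8, -0.8]
finger_gap: 26.8
time: 34.67
tcp_pos: [530.2, -351.6, 241.3]
eef_rot: [-2.221, -2.22, -0.001]
contact_force: [-0.2, 0.9, 0.3]
finger_gap: 26.9
```

```bash
python3 -m pendant '[0,0.02,1,0,0,0,1, 0,0,1,0,0,0,1, 0,0,1,0,0,0,1, 0,0,1,0,0,0,1, 0,0,1,0,0,0,1, 0,0,0.8,0,0,0,1, 0,0,0.2,0,0,0,1, 0,0,0.1,0,0,0,1, 0,0,0.1,0,0,0,1, 0,0,0.08,0,0,0,1, 0,0,0,0,0,0,1, 0,0,0,0,0,0,1]'; python3 -m pendant '[0,0,0.04,0,0,0,1, 0,0,0.02,0,0,0,1, 0,0,0,0,0,0,1]'; python3 -m pendant '[0,0,0.03,0,0,0,1, 0,0,0,0,0,0,1]'
```

```text
time: 35.67
tcp_pos: [531.2, -353.0, 86.0]
eef_rot: [2.221, 2.219, 0.0]
contact_force: [0.9, -0.2, 0.4]
finger_gap: 27.0
time: 35.92
tcp_pos: [530.8, -352.9, 83.7]
eef_rot: [2.222, 2.22, -0.0]
contact_force: [0.6, 0.1, 0.3]
finger_gap: 26.9
time: 36.08
tcp_pos: [530.8, -353.0, 83.7]
eef_rot: [2.222, 2.22, -0.001]
contact_force: [-1.1, 0.1, 5.1]
finger_gap: 27.0
```

```bash
python3 -m pendant '[0,0,0,0,0,0,0.25, 0,0,0,0,0,0,0.25, 0,0,0,0,0,0,0.25, 0,0,0,0,0,0,0.25, 0,0,0,0,0,0,0.25, 0,0,-0.4,0,0,0,0.25, 0,0,-1,0,0,0,0.25, 0,0,-1,0,0,0,0.25, 0,0,-1,0,0,0,0.25, 0,0,-1,0,0,0,0.25, 0,0,-1,0,0,0,0.25, 0,0,-1,0,0,0,0.25]'
python3 -m pendant '[0,0,-1,0,0,0,0.25, 0,0,-1,0,0,0,0.25, 0,0,-1,0,0,0,0.25, 0,0,-1,0,0,0,0.25, 0,-1,-1,0,0,0,0.25, 0,-1,0,0,0,0,0.25, 0,-1,0,0,0,0,0.25, 0,-1,0,0,0,0,0.25, 0,0,0,0,0,0,0.25, 0,0,0,0,0,0,0.25]'
python3 look.py w4 531,-155,10 531,-221,10 531,-287,10 531,-353,10
python3 - <<'E'
from h import *
f=ctrl.grab_frame('side')[:,:,::-1]; t=ctrl.grab_frame('top')[:,:,::-1].copy(); c=ctrl.calibration('top')
a=cv2.resize(f[90:230,270:410],(400,400),interpolation=2); b=cv2.resize(t[150:290,320:460],(400,400),interpolation=2)
cv2.imwrite('pics/s4.png',np.hstack([a,b]))
E
```

```text
time: 37.08
tcp_pos: [530.6, -352.5, 244.7]
eef_rot: [2.222, 2.22, 0.0]
contact_force: [0.3, 0.1, 0.2]
finger_gap: 64.5
time: 37.92
tcp_pos: [429.7, -353.1, 368.8]
eef_rot: [2.224, 2.216, -0.002]
contact_force: [-0.1, -0.2, -0.3]
finger_gap: 64.1
37.9167 [ 429.7 -353.1  368.8] 64.1
[[ 0.003  1.     0.   ]
 [ 1.    -0.003 -0.002]
 [-0.002  0.    -1.   ]]
```

View pics/w4.png

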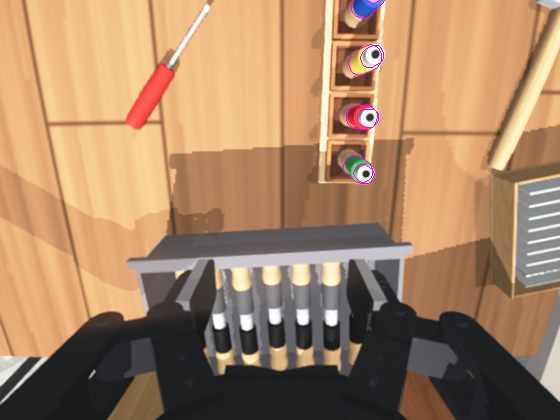

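View pics/s4.png

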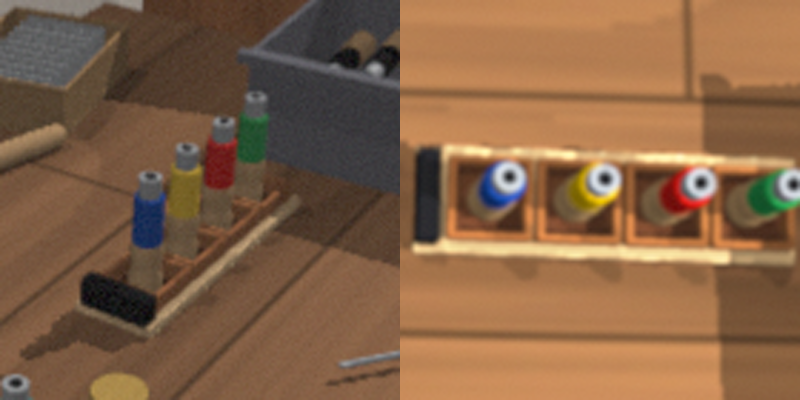

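Run:
```python
from h import *
c=ctrl.calibration('top')
for p,y in(((109,179),99),((204,180),33),((300,183),-33),((392,185),-99)):
    w=ray((320+p[0]*.35,150+p[1]*.35),c,125); print((w-[531.7,-255.4+y]).round(1))
```

```text
[0.  0.1]
[0.9 1.6]
[0.4 1.6]
[0.5 3. ]
```

All four handles are upright and within about 3 mm of their pocket centres in the same top-camera frame. The gripper is clear, so I'm handing in.

```bash
python3 -c "
from cell import ctrl
print(ctrl.hand_in())"
```

```text
the job is handed in; nothing more can be done
None
```

All four handles are in the carrier in reverse order, and I handed the job in at about 38 s of the 107 s allowed. The rack order from its black end was green, red, yellow, blue. In the carrier, green now stands in the pocket farthest from the black end, then red, yellow and blue. The purple and turquoise look-alikes were left alone.

**Last checks:** The final side, top and wrist pictures show every handle upright in its own pocket, with the gripper open and well clear. In the top camera, the tops of the handles are 0 to 3 mm from the pocket centres; the limit is 13 mm. I lowered each handle until the floor pushed back (about 5 to 13 N) before letting go.

**Disagreements:** The side camera's positions differed from the top camera's by up to about 12 mm for the handles. For the carrier centre they differed by about 6 mm. I relied on the top and wrist cameras, which agreed to within 2 mm on the handles and about 5 mm on the carrier centre. Each grip also pushed back with 5 to 7 N, and I did not find the cause.

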